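Fit the index plate over the shaft and locating pin

ROBOT

A 6-joint arm with a two-finger parallel gripper is mounted at the origin on a cart in front of the work surface, level with it; the furniture and walls round the work are solid. World frame = base frame: x ahead of the robot, y to its left, z up, the work surface at z = 0. Lengths are in m, angles in rad, forces in N, time in s.
With the tool pointing down it reaches from about 0.375 to 0.975 m from the base axis. Payload 3.8 kg.
Tool frame: the origin (TCP) lies at the very end of the fingers, on their centre line; the grasp point (between the pads) lies 19 mm behind it (arm.grip_depth is the distance from the TCP to the grasp point, in m); z points along the fingers, x is the direction in which the jaws open and shut, and the axes are right-handed (so a half turn about z gives the same grasp; the last joint's range is limited). The gripper opens to 85 mm and grips with 20 to 120 N. Pads are 22 mm wide; open, the fingers measure 114 mm over their backs; the gripper's body (76 mm by 85 mm) begins 54 mm behind the grasp point. The pads swing forward as they close: fully open they stand 13 mm farther back than shut.
Start: joints at [1.069, 0.264, 1.604, -0, 1.274, -0.037], TCP at [0.303, 0.603, 0.231] pointing down, gripper open.
Joint ranges: [-2.63, 2.63], [-0.94, 2.18], [0.31, 2.57], [-1.31, 4.45], [0, 2.66], [-2.55, 2.55]. Speed limits (rad/s): [2.57, 2.57, 3.14, 3.14, 3.14, 3.14].

INTERFACE

Orientations are given as a rotation vector (axis times angle).
In Python, from bench import arm gives the robot as it stands. The module is installed in compiled form; this text tells all that it offers.
- The arm moves only by the tool apply_moves, never from a script. Its argument "rows" is one flat list of numbers, 7 for each row, row after row: the shift along the tool's x, y, z in m, then the turn, a rotation vector about the tool's x, y, z in rad, then the closure, from 0 (fully open) to 1 (shut). A call has 1 to 20 rows; each row is the pose to reach, as a shift and turn from the pose commanded when the call began, along the tool's axes at that moment; what a row does not reach only later rows make up. A row lasts 1/8 s, in which the tool goes at most 62.5 mm and 10.7 degrees, less where a joint would pass 70% of its speed; a pose out of reach is approached as far as the arm can. A call with a gripper value outside its range is refused whole. The fingers move at their own pace and stop on an object; "squeeze" is the grip in N (left out, the last holds). Time passes only in rows, so rows that repeat a pose let the fingers close. It gives the time, the measured TCP pose, the force and the opening at its end, in the units of the state.
- arm.read_state(): the state, without advancing time (a new reading comes with each control period).
- arm.camera(name): name is "scene" or "top" or "wrist"; returns (picture, depth): 400x640x3 uint8, red, green, blue; 400x640 float32, m along the optical axis (not along the pixel's ray), 0 where there is no reading.
- arm.calibration(name): a dict with "K" (3x3 intrinsics, pixels), "extrinsics" (4x4, takes a point from world to camera coordinates). Camera axes: x right, y up, looking along -z (the intrinsics and any distortion apply to the point x, -y, -z); pixel columns grow to the right and rows downward; lengths in m; the calibration is good to about 2 mm. The wrist camera is an equidistant fisheye: a pixel r from the principal point sees the ray r / f radians off the axis. A picture is of the moment at which its call begins: read the wrist's pose just before it. calibration takes no time and is no camera call; for the wrist camera it gives the pose at the moment of the call.
- arm.sign_off(): hands the job in, once; it reports no verdict.
The state is a dict: "time_s": time; "joint_positions": joint angles; "qd": joint speeds; "joint_efforts": joint torques, N m; "position": TCP position; "orientation": TCP orientation; "wrist_force": force on the tool from outside, world axes, zero at the start; "wrist_torque": the same for the moment, N m; "opening": opening from 0.0 (shut) to 1.0 (fully open).
Only numpy, scipy, OpenCV 4.12 (cv2) and the standard library are available. Lean on these libraries where they do the work, as an engineer would, in place of code of your own. Each camera call takes 0.05 s, during which the arm holds its last target. There are 200 camera calls.

TASK

Take the round index plate by its hub and fit it on the indexing fixture: lower it, hub up, over the central shaft, turn it gently until its one hole finds the locating pin, and let it down until it lies flat and fully home on the pin ring, then let go. The pin ring has been clamped at some unknown angle, so find the pin by feel (or sight), and never force the plate down or drop it. Leave the steel punch block, the tally counter and the spanner where they are.

Things in the scene. Friction and masses are not known exactly. Their poses are not given: they have to be found in the camera images.
- index_plate: Plain aluminium index plate, about 0.4 kg, lying hub up on the bench: a disc 98 mm across and 10 mm thick with a hub on top. A bore 18 mm across goes right through disc and hub. One through hole 9.4 mm across, for the pin, lies 36 mm from the centre along the plate's +x, with a short black scribed line outside it. Origin: centre of the underside; z up through the hub.
- hub_top (a point): Centre of the hub's top face, 50 mm above the plate's underside. The hub is round, 46 mm across, with two flats 36 mm apart facing the plate's +y and -y, which run from the disc (10 mm above the underside) up to the top: grip it across these flats. Axes as the plate's.
- fixture: Indexing fixture, bolted down: a grey round base 112 mm across with a small lug at its +x, on it a dark pin ring 94 mm across with three low steel lands, whose tops (the seat) are 26 mm above the bench. The ring is clamped fast with its pin anywhere from -0.7 to +0.7 rad about the shaft, counted anticlockwise from above from the fixture's +x; this angle is not measured. Origin: centre of the underside; z up.
- seat (a point): Point on the shaft's axis level with the tops of the three lands, 26 mm above the bench; axes as the fixture's. The steel locating pin stands 36 mm from the axis, 8 mm across, its top 14 mm above this point, the last 2 mm tapering to 6.6 mm. With the hole off the pin, the plate rests on the pin's top, underside 14 mm above the seat; with the hole over the pin it goes down to the seat.
- shaft_tip (a point): Top of the fixture's central steel shaft, 45 mm above the seat; the shaft is 16 mm across, its last 10 mm tapering to 6 mm. Shaft and pin are precise: lower and turn slowly and press with 5 to 10 N; knocks or pressure over about 50 N damage them.
- spare_punch: Bystander: ground steel punch block 32 x 50 x 43 mm standing on the bench. Origin: centre of its underside.
- tally: Bystander: round light-grey hand tally counter, 45 x 52 x 33 mm. Origin: centre of its underside.
- spanner: Bystander: flat open-end spanner 134 mm long, 27 mm wide, 5 mm thick. Origin: centre of its underside; its length runs along its y.

How it is judged:
By the outcome, as a careful person would: the job done as asked, in the order asked, and still so for the second after the job is handed in, with the robot touching nothing.
It also fails if it takes over 72 s, if anything falls off the work surface, if the arm or the gripper's body presses on something with over 40 N, if the wrist force passes 120 N, or if a joint passes its speed limit or range.

## Working session

There is one attempt and no reset: what is moved stays moved. The work goes in short steps, Python scripts to look and compute and a tool call to move; the robot and the scene stay as the last step left them, time stands still between calls to the robot, and variables do not carry over. Pictures are saved under pics/ and viewed, about 8 in all and at most 12, crops included, and the job is handed in when it is done.

Besides the shell and the picture viewer there is one more tool, called after "Request:" in YAML: its name, and indented under it one key for each argument. apply_moves: Moves the arm, as the interface text tells. Its arguments: {"type":"object","properties":{"rows":{"type":"array","items":{"type":"number"}},"squeeze":{"type":"number"}},"required":["rows"]}

```bash
mkdir -p pics; cat > h.py <<'E'
import numpy as np, cv2
from bench import arm
from scipy.spatial.transform import Rotation as R
def ray(name,uv,cal=None):
    c=cal or arm.calibration(name);K=np.array(c["K"]);E=np.array(c["extrinsics"])
    a=(uv[0]-K[0,2])/K[0,0];b=(uv[1]-K[1,2])/K[1,1]
    if name=="wrist":
        r=np.hypot(a,b)+1e-12;d=np.array([np.sin(r)*a/r,np.sin(r)*b/r,np.cos(r)])
    else: d=np.array([a,b,1.])
    d=d*[1,-1,-1]
    return -E[:3,:3].T@E[:3,3], E[:3,:3].T@d
def onplane(name,uv,z,cal=None):
    o,d=ray(name,uv,cal); return o+d*(z-o[2])/d[2]
def proj(name,p,cal=None):
    c=cal or arm.calibration(name);K=np.array(c["K"]);E=np.array(c["extrinsics"])
    q=(E[:3,:3]@np.array(p)+E[:3,3])*[1,-1,-1]
    if name=="wrist":
        s=np.hypot(q[0],q[1])+1e-12;t=np.arctan2(s,q[2]);q=np.array([q[0]/s*t,q[1]/s*t,1])
    q=q/q[2];return K[0,0]*q[0]+K[0,2],K[1,1]*q[1]+K[1,2]
def save(im,n): cv2.imwrite("pics/"+n,im[...,::-1])
E
python3 - <<'E'
from h import *
s=arm.read_state();print(s)
for n in("top","scene"):
    c=arm.calibration(n);print(n,{k:(np.round(v,3).tolist() if not isinstance(v,str) else v) for k,v in c.items()})
    im,d=arm.camera(n);save(im,n+".png");np.savez(n,im=im,d=d)
E
```

```text
{'time_s': 0.0, 'joint_positions': array([ 1.06909542e+00,  2.64750630e-01,  1.60535679e+00,  5.83987323e-06,
        1.27368610e+00, -3.69274805e-02]), 'qd': array([ 0.00044992, -0.0004123 , -0.00156488, -0.00031133,  0.00083838,
        0.00116402]), 'joint_efforts': array([-2.33693763e-04, -5.15109408e+01, -3.67319870e+01, -3.70933076e-04,
        1.28739982e-02, -1.75140184e-05]), 'position': array([0.30222009, 0.60276071, 0.22997301]), 'orientation': array([ 2.67240775,  1.64955745, -0.00301015]), 'wrist_force': array([0.08126347, 0.28950521, 0.62896348]), 'wrist_torque': array([0.02066656, 0.04723293, 0.02239348]), 'opening': 0.9977208998695809}
top {'K': [[443.247, 0.0, 319.758], [0.0, 443.247, 199.547], [0.0, 0.0, 1.0]], 'extrinsics': [[-0.029, -1.0, 0.009, 0.155], [0.995, -0.028, 0.098, -0.559], [-0.098, 0.011, 0.995, -0.889], [0.0, 0.0, 0.0, 1.0]]}
scene {'K': [[466.78, 0.0, 322.063], [0.0, 466.78, 194.989], [0.0, 0.0, 1.0]], 'extrinsics': [[0.796, -0.606, -0.01, -0.345], [0.469, 0.606, 0.642, -0.404], [-0.383, -0.516, 0.767, -0.651], [0.0, 0.0, 0.0, 1.0]]}
```

View pics/top.png

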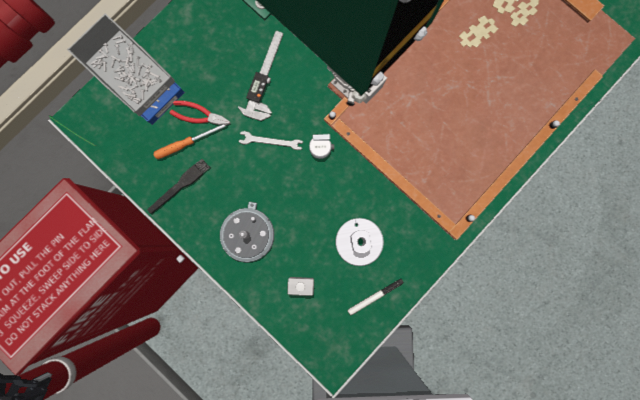

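View pics/scene.png

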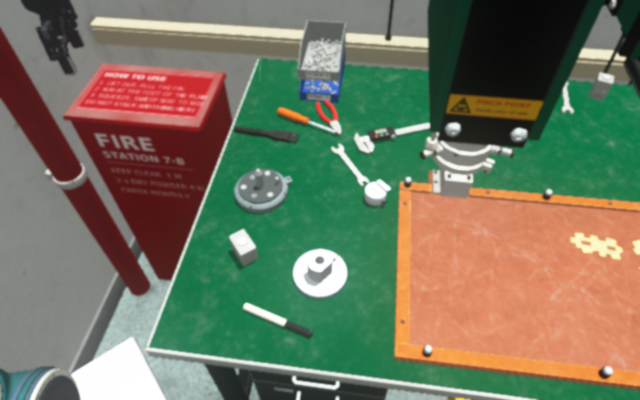

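The top view shows the fixture near (247,235), the plate near (360,241) with its hole near (356,225), the punch at (301,287), the tally at (320,147) and the spanner at (270,140). The scene view agrees. Next I'll zoom in on the fixture and plate.

```bash
python3 - <<'E'
from h import *
im=np.load("top.npz")["im"];sc=np.load("scene.npz")["im"]
a=cv2.resize(im[195:275,210:290],(400,400),interpolation=cv2.INTER_CUBIC)
b=cv2.resize(im[205:285,320:400],(400,400),interpolation=cv2.INTER_CUBIC)
save(np.hstack([a,b]),"crop1.png")
for n,p in(("fix",(247,235)),("plate",(360,241))):print(n,onplane("top",p,0.02))
hsv=cv2.cvtColor(im,cv2.COLOR_RGB2HSV)
m=((hsv[...,1]<90)).astype(np.uint8)
for n,(u0,v0,u1,v1),z in(("fix",(210,195,290,275),0.015),("plate",(320,205,400,285),0.01),("punch",(280,270,320,305),.043),("tally",(305,130,335,162),.03)):
    mm=np.zeros_like(m);mm[v0:v1,u0:u1]=m[v0:v1,u0:u1]
    c=max(cv2.findContours(mm,0,1)[0],key=cv2.contourArea)
    P=np.array([onplane("top",q,z)[:2] for q in c[:,0]],np.float32)*1000
    print(n,cv2.fitEllipse(c),cv2.minEnclosingCircle(P),cv2.fitEllipse(P),cv2.minAreaRect(P))
E
```

```text
fix [0.49422988 0.29133953 0.02      ]
plate [0.47520419 0.05865372 0.02      ]
fix ((246.70547485351562, 233.73443603515625), (52.76396179199219, 57.237701416015625), 14.28052806854248) ((501.7538146972656, 291.0826416015625), 63.05622863769531) ((497.34619140625, 292.6419677734375), (109.59156036376953, 118.112060546875), 79.73999786376953) ((495.4231262207031, 293.5788879394531), (112.75443267822266, 112.28356170654297), 32.45411682128906)
plate ((359.08294677734375, 241.5084686279297), (47.62392807006836, 47.96851348876953), 113.43661499023438) ((474.7001037597656, 59.60197830200195), 50.878440856933594) ((474.4833679199219, 59.585575103759766), (99.01036071777344, 100.07551574707031), 7.662014961242676) ((474.5027160644531, 59.70596694946289), (100.3753662109375, 97.64021301269531), 88.32477569580078)
punch ((300.1719055175781, 286.11297607421875), (20.01424217224121, 30.400968551635742), 92.12712860107422) ((389.42376708984375, 183.1367645263672), 29.72393035888672) ((389.2846984863281, 183.42808532714844), (39.268733978271484, 60.501121520996094), 176.0363311767578) ((389.50921630859375, 183.77783203125), (51.83799362182617, 35.32648468017578), 88.29326629638672)
tally ((320.4568786621094, 145.49424743652344), (23.651790618896484, 25.39114761352539), 12.020163536071777) ((676.2758178710938, 133.39724731445312), 29.012374877929688) ((675.6718139648438, 134.59893798828125), (49.30844497680664, 53.80420684814453), 78.03887939453125) ((674.560302734375, 133.49139404296875), (50.03730773925781, 50.85963821411133), 88.47018432617188)
```

View pics/crop1.png

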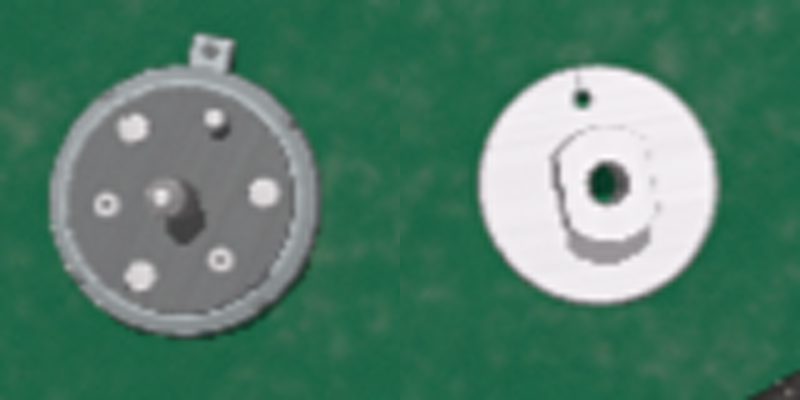

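```bash
python3 - <<'E'
from h import *
o=lambda p,z:onplane("top",p,z)
f=lambda p:(210+(p[0]+.5)/5-.5,195+(p[1]+.5)/5-.5); g=lambda p:(320+(p[0]-400+.5)/5-.5,205+(p[1]+.5)/5-.5)
pin=o(f((214,118)),.04);tip=o(f((165,197)),.071);lug=o(f((211,50)),.012)
lands=[o(f(p),.026) for p in((132,127),(263,192),(140,276))]
ctr=[];A=np.array(lands)[:,:2];M=np.c_[2*A,np.ones(3)];s=np.linalg.solve(M,(A**2).sum(1));print("lands circ",s[:2],np.sqrt(s[2]+s[:2]@s[:2]))
print("pin",pin,"tip",tip,"lug",lug)
an=lambda v:np.arctan2(v[1],v[0])
for c in(tip[:2],s[:2]):print("pin r",np.linalg.norm(pin[:2]-c),"ang",an(pin[:2]-c),"lug ang",an(lug[:2]-c))
hole=o(g((582,98)),.01);bore=o(g((607,183)),.05);disc=np.array([.4745,.0596]);print("hole",hole,"bore",bore)
for c in(disc,bore[:2]):print(an(hole[:2]-c),np.linalg.norm(hole[:2]-c))
st=arm.read_state();Rm=R.from_rotvec(st["orientation"]).as_matrix();print(Rm.round(3))
c=arm.calibration("wrist");E=np.array(c["extrinsics"]);print(c["K"],(-E[:3,:3].T@E[:3,3]-st["position"])@Rm,(E[:3,:3]@Rm).round(3))
E
```

```text
lands circ [0.49573248 0.29419107] 0.03497693727577335
pin [0.52738447 0.27690277 0.04      ] tip [0.49525644 0.29200045 0.071     ] lug [0.55761238 0.28172726 0.012     ]
pin r 0.035498597363668075 ang -0.43929718218836344 lug ang -0.16328393378582748
pin r 0.03606568382311585 ang -0.49992052523934666 lug ang -0.1987598650551486
hole [0.51047381 0.06472187 0.01      ] bore [0.47468789 0.05964364 0.05      ]
0.14142721565288324 0.03633660399860613
0.14096458968242567 0.03614444145650179
[[ 0.448  0.894 -0.001]
 [ 0.894 -0.448 -0.002]
 [-0.002 -0.    -1.   ]]
[[309.70691629   0.         318.44811462]
 [  0.         309.70691629 201.22879575]
 [  0.           0.           1.        ]] [-1.12323830e-04 -6.54437162e-02 -1.42529936e-01] [[ 1.    -0.001 -0.001]
 [-0.    -0.966  0.259]
 [-0.001 -0.259 -0.966]]
```

Request:
apply_moves:
  rows: [-0.024,0.039,0,0,0,0,0,-0.048,0.078,0,0,0,0,0,-0.072,0.117,0,0,0,0,0,-0.096,0.156,0,0,0,0,0,-0.12,0.195,0,0,0,0,0,-0.144,0.234,0,0,0,0,0,-0.168,0.273,0,0,0,0,0,-0.191,0.311,0,0,0,0,0,-0.191,0.311,0,0,0,0,0,-0.191,0.311,0,0,0,0,0]

```text
time_s: 1.35
position: [0.4946, 0.2933, 0.2309]
orientation: [-2.673, -1.649, 0.001]
wrist_force: [-0.2, 0.6, 0.4]
opening: 0.999
```

```bash
python3 - <<'E'
from h import *
s=arm.read_state();print(s["time_s"],s["position"],s["qd"].round(3))
c=arm.calibration("wrist");im,d=arm.camera("wrist");np.savez("wf",im=im,d=d,K=c["K"],E=c["extrinsics"])
u,v=proj("wrist",(.495,.293,.03),c);print(u,v);u0=int(min(max(u-100,0),440));v0=int(min(max(v-75,0),250));print(u0,v0)
save(cv2.resize(im[v0:v0+150,u0:u0+200],(800,600),interpolation=cv2.INTER_CUBIC),"wf.png")
E
```

```text
1.35 [0.49456943 0.29328477 0.23086081] [ 0.024 -0.001 -0.001 -0.002  0.001 -0.001]
318.1882686321236 179.00483809999585
218 104
```

View pics/wf.png

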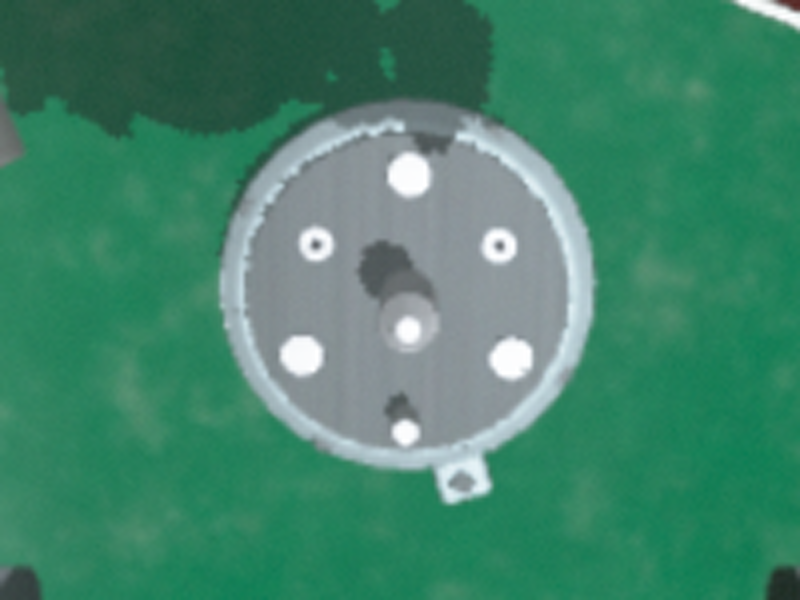

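The fixture is sharp here: shaft tip at crop (407,329), pin (405,432), lands at (409,174), (301,355) and (511,359), lug (463,481). I'll measure these with blob centroids, then go over the plate.

```bash
python3 - <<'E'
from h import *
D=np.load("wf.npz");im=D["im"];cal=dict(K=D["K"],extrinsics=D["E"])
g=im.min(2)
def blob(p,z,r=9,t=225):
    u,v=218+(p[0]+.5)/4-.5,104+(p[1]+.5)/4-.5;u,v=int(round(u)),int(round(v))
    w=np.clip(g[v-r:v+r+1,u-r:u+r+1].astype(float)-150,0,None);n,l=cv2.connectedComponents((w>0).astype(np.uint8));w=w*(l==l[r,r])
    yy,xx=np.mgrid[v-r:v+r+1,u-r:u+r+1];c=((w*xx).sum()/w.sum(),(w*yy).sum()/w.sum())
    return onplane("wrist",c,z,cal)[:2]
A=np.array([blob(p,.026) for p in((409,174),(301,355),(511,359))])
s=np.linalg.solve(np.c_[2*A,np.ones(3)],(A**2).sum(1));ce=s[:2]
print("centre",ce,"r",np.sqrt(s[2]+ce@ce))
tip=blob((407,329),.071,5);pin=blob((405,432),.040,5);print("tip",tip,"pin",pin)
an=lambda v:np.arctan2(v[1],v[0])
for c in(ce,tip):print(np.linalg.norm(pin-c),"pin ang",an(pin-c))
print([an(a-ce) for a in A])
p=np.array([.4745,.0596]);print("to plate",p-arm.read_state()["position"][:2])
R0=R.from_rotvec(arm.read_state()["orientation"]).as_matrix();d=np.array([*(p-arm.read_state()["position"][:2]),0]);print("tool",R0.T@d)
psi=.141+np.pi/2;Rt=np.c_[[np.cos(psi),np.sin(psi),0],[np.sin(psi),-np.cos(psi),0],[0,0,-1]];print(R.from_matrix(R0.T@Rt).as_rotvec())
E
```

```text
centre [0.49517525 0.29457755] r 0.03496367023612204
tip [0.49552645 0.29473073] pin [0.52807156 0.27741381]
0.03710473015711317 pin ang -0.48089795157959736
0.036865425832921565 pin ang -0.4889885765562462
[np.float64(2.6623022267627263), np.float64(-1.5275565359863776), np.float64(0.5652891834042308)]
to plate [-0.01987266 -0.2341462 ]
tool [-2.18241439e-01  8.71208244e-02 -4.73213066e-06]
[-9.35876461e-04  5.17625295e-05 -6.05481857e-01]
```

Request:
apply_moves:
  rows: [-0.036,0.0145,0,0,0,-0.1,0,-0.072,0.029,0,0,0,-0.2,0,-0.108,0.0435,0,0,0,-0.3,0,-0.144,0.058,0,0,0,-0.4,0,-0.18,0.0725,0,0,0,-0.5,0,-0.218,0.087,0,0,0,-0.605,0,-0.218,0.087,0,0,0,-0.605,0,-0.218,0.087,0,0,0,-0.605,0,-0.218,0.087,0,0,0,-0.605,0]

```text
time_s: 2.52
position: [0.4751, 0.0607, 0.2312]
orientation: [-2.058, -2.373, -0.0]
wrist_force: [0.6, 0.9, -0.1]
opening: 0.995
```

```bash
python3 - <<'E'
from h import *
s=arm.read_state();print(s["time_s"],s["position"],s["joint_positions"].round(3))
c=arm.calibration("wrist");im,d=arm.camera("wrist");np.savez("wp",im=im,d=d,K=c["K"],E=c["extrinsics"])
u,v=proj("wrist",(.4745,.0596,.03),c);u0=int(u-100);v0=int(v-75);print(u0,v0)
save(cv2.resize(im[v0:v0+150,u0:u0+200],(800,600),interpolation=cv2.INTER_CUBIC),"wp.png")
E
```

```text
2.525 [0.47505276 0.06074363 0.23124919] [ 0.075 -0.114  2.008  0.     1.247 -1.638]
217 102
```

View pics/wp.png

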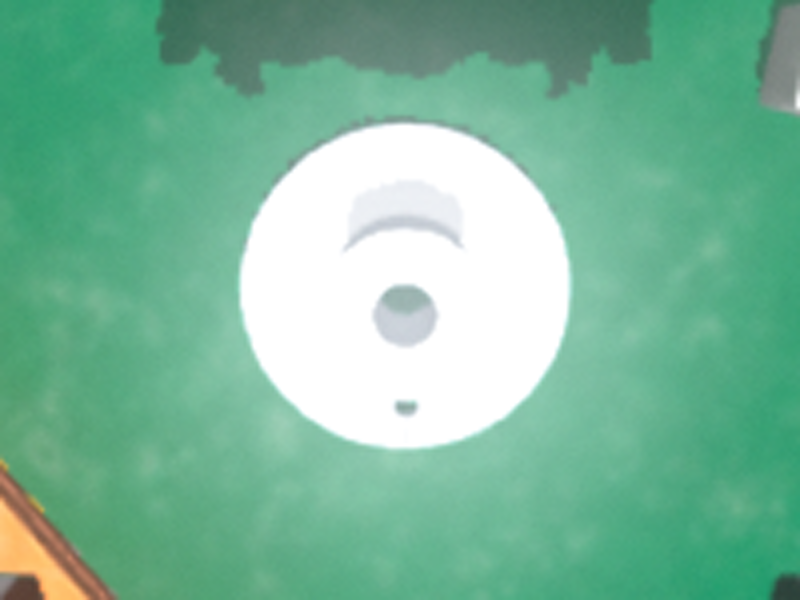

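The plate is centred at crop (405,285), its bore at (405,316) and its hole at (406,406).

```bash
python3 - <<'E'
from h import *
D=np.load("wp.npz");im=D["im"];cal=dict(K=D["K"],extrinsics=D["E"])
hsv=cv2.cvtColor(im,cv2.COLOR_RGB2HSV)
m=(hsv[...,1]<35).astype(np.uint8);mm=np.zeros_like(m);mm[125:220,270:370]=m[125:220,270:370]
c=max(cv2.findContours(mm,0,1)[0],key=cv2.contourArea)
P=np.array([onplane("wrist",q,.01,cal)[:2] for q in c[:,0]],np.float32)*1000
e=cv2.fitEllipse(P);print("disc",e);ce=np.array(e[0])/1000
q=lambda p:(217+(p[0]+.5)/4-.5,102+(p[1]+.5)/4-.5)
# bore
g=im[...,0];bm=((g<235)).astype(np.uint8);
def comp(p):
    n,l=cv2.connectedComponents(bm[:, :]);u,v=map(int,map(round,q(p)));k=l[v,u];
    ys,xs=np.nonzero(l==k);return k,len(ys),(xs.min(),xs.max(),ys.min(),ys.max())
print(comp((405,320)),comp((406,408)))
b=onplane("wrist",q((405,315.5)),.05,cal)[:2];h=onplane("wrist",q((406,405)),.01,cal)[:2]
an=lambda v:np.arctan2(v[1],v[0])
print("bore",b,"hole",h,an(h-ce),an(h-b),np.linalg.norm(h-ce))
s=arm.read_state();Rm=R.from_rotvec(s["orientation"]).as_matrix();t=(ce+b)/2
print("yaw tool",an(Rm[:2,0])-np.pi/2,"to bore",Rm.T@np.array([*(t-s["position"][:2]),0]),t, s["position"])
E
```

```text
disc ((473.640380859375, 60.06087875366211), (97.38475799560547, 98.1043930053711), 102.99234771728516)
(np.int32(5), 206, (np.int64(310), np.int64(326), np.int64(173), np.int64(188))) (np.int32(10), 24, (np.int64(315), np.int64(321), np.int64(202), np.int64(205)))
bore [0.47379032 0.06024183] hole [0.50907632 0.06554759] 0.15361493968740186 0.14924662118096937 0.035858192173642923
yaw tool 0.141747290078168 to bore [-2.91396783e-04 -1.40174368e-03  6.19078155e-09] [0.47371535 0.06015135] [0.47506187 0.06063785 0.23122039]
```

Request:
apply_moves:
  rows: [-0.0003,-0.0014,0.03,0,0,-0.007,0,-0.0003,-0.0014,0.07,0,0,-0.007,0,-0.0003,-0.0014,0.11,0,0,-0.007,0,-0.0003,-0.0014,0.145,0,0,-0.007,0,-0.0003,-0.0014,0.17,0,0,-0.007,0,-0.0003,-0.0014,0.185,0,0,-0.007,0,-0.0003,-0.0014,0.197,0,0,-0.007,0,-0.0003,-0.0014,0.205,0,0,-0.007,0,-0.0003,-0.0014,0.209,0,0,-0.007,0,-0.0003,-0.0014,0.209,0,0,-0.007,0,-0.0003,-0.0014,0.209,0,0,-0.007,0]

```text
time_s: 3.95
position: [0.4742, 0.0589, 0.0229]
orientation: [2.052, 2.378, 0.001]
wrist_force: [0.0, 0.5, 0.3]
opening: 0.998
```

Request:
apply_moves:
  rows: [0,0,0,0,0,0,0.2,0,0,0,0,0,0,0.3,0,0,0,0,0,0,0.4,0,0,0,0,0,0,0.45,0,0,0,0,0,0,0.5,0,0,0,0,0,0,0.55,0,0,0,0,0,0,0.6,0,0,0,0,0,0,0.7,0,0,0,0,0,0,0.8,0,0,0,0,0,0,1,0,0,0,0,0,0,1]
  squeeze: 60

```text
time_s: 5.32
position: [0.4739, 0.0591, 0.0225]
orientation: [2.052, 2.379, 0.001]
wrist_force: [-0.9, 1.8, 5.1]
opening: 0.414
```

```bash
python3 - <<'E'
from h import *
s=arm.read_state();print(s["time_s"],s["position"],s["opening"],s["wrist_force"],s["wrist_torque"]);im,d=arm.camera("wrist");save(im,"grip.png")
E
```

```text
5.325 [0.47387812 0.05907764 0.02254227] 0.4141548938134338 [-0.93311158  1.82176539  5.09989186] [ 0.33785567  0.30927239 -0.03188073]
```

View pics/grip.png

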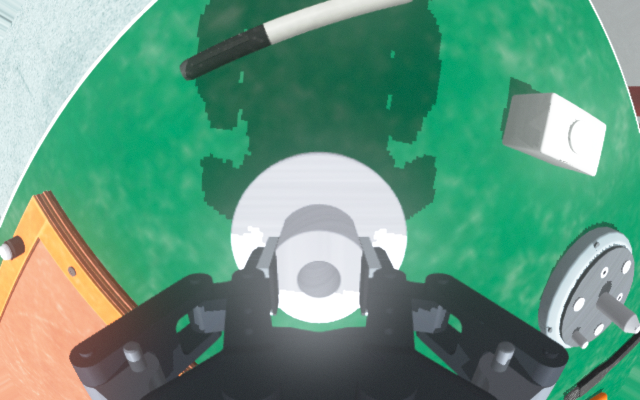

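Grip is good: opening is 35 mm on the 36 mm flats, and the hub is between the pads with the bore at (320,279). Lifting.

Request:
apply_moves:
  rows: [0,0,-0.003,0,0,0,1,0,0,-0.01,0,0,0,1,0,0,-0.025,0,0,0,1,0,0,-0.045,0,0,0,1,0,0,-0.065,0,0,0,1,0,0,-0.085,0,0,0,1,0,0,-0.1,0,0,0,1,0,0,-0.107,0,0,0,1,0,0,-0.11,0,0,0,1,0,0,-0.11,0,0,0,1,0,0,-0.11,0,0,0,1]

```text
time_s: 6.75
position: [0.4731, 0.0588, 0.1315]
orientation: [-2.051, -2.378, 0.002]
wrist_force: [-0.0, -0.3, -3.9]
opening: 0.41
```

```bash
cat > bore.py <<'E'
from h import *
def bore():
    s=arm.read_state();c=arm.calibration("wrist");im,d=arm.camera("wrist")
    Rm=R.from_rotvec(s["orientation"]).as_matrix();zt=s["position"][2]-.0225+.05
    g=cv2.cvtColor(im,cv2.COLOR_RGB2GRAY)
    np.savez("b",im=im)
    t=(int(g[240:310,285:355].max())+int(g[270:285,312:326].mean()))/2
    mm=(g<t).astype(np.uint8);n,l=cv2.connectedComponents(mm[235:310,280:360]);k=l[279-235,320-280]
    cs=cv2.findContours((l==k).astype(np.uint8),0,1,offset=(280,235))[0];cc=max(cs,key=cv2.contourArea)
    P=np.array([onplane("wrist",q,zt,c)[:2] for q in cc[:,0]],np.float32)*1000
    print("t",s["time_s"],"pos",s["position"],"F",s["wrist_force"],"T",s["wrist_torque"],"op",s["opening"])
    (x,y),ax,_=cv2.fitEllipse(P);print("bore",x,y,ax,"px",cv2.fitEllipse(cc));b=np.array([x,y,0])/1000
    v=b-s["position"];v[2]=0;print("bore-TCP in tool",Rm.T@v,"yaw",np.arctan2(Rm[1,0],Rm[0,0])-np.pi/2,"tilt",Rm[:,2])
    return b,Rm,s
if __name__=="__main__":bore()
E
python3 bore.py
```

```text
t 6.75 pos [0.47305075 0.05882003 0.13149295] F [-0.0352888  -0.34812082 -3.8753336 ] T [ 0.03376073 -0.05276038  0.02494681] op 0.4096353890111526
bore 472.63421630859375 58.926513671875 (17.666296005249023, 18.695594787597656) px ((318.4764404296875, 278.75201416015625), (36.09819412231445, 44.207096099853516), 89.90353393554688)
bore-TCP in tool [ 1.66419611e-04 -3.96411949e-04  6.30212326e-07] yaw 0.14718307801866426 tilt [-1.55160500e-03 -1.51018289e-04 -9.99998785e-01]
```

Request:
apply_moves:
  rows: [0.008,0.002,0,0,0,0.022,1,0.026,0.0065,0,0,0,0.071,1,0.052,0.013,0,0,0,0.142,1,0.08,0.02,0,0,0,0.219,1,0.11,0.0273,0,0,0,0.301,1,0.14,0.0347,0,0,0,0.383,1,0.17,0.042,0,0,0,0.465,1,0.197,0.0489,0,0,0,0.538,1,0.217,0.0538,0,0,0,0.593,1,0.227,0.0563,0,0,0,0.62,1,0.2298,0.057,0,0,0,0.628,1,0.2298,0.057,0,0,0,0.628,1,0.2298,0.057,0,0,0,0.628,1,0.2298,0.057,0,0,0,0.628,1]

```text
time_s: 8.55
position: [0.4964, 0.2941, 0.1323]
orientation: [2.687, 1.628, -0.0]
wrist_force: [0.2, -0.9, -3.7]
opening: 0.414
```

```bash
python3 - <<'E'
from bore import *
b,Rm,s=bore();v=np.array([.4953,.2946,0])-b;v[2]=0;print("needed in tool",Rm.T@v)
E
```

```text
t 8.55 pos [0.49635607 0.29405825 0.1322847 ] F [ 0.2263468  -0.88651781 -3.66651847] T [ 0.07302003  0.00996914 -0.0105843 ] op 0.41360684495954503
bore 495.9449157714844 294.18438720703125 (18.44216537475586, 19.33534812927246) px ((318.1673583984375, 278.8439636230469), (37.8173713684082, 45.50497817993164), 85.55286407470703)
bore-TCP in tool [-7.85419973e-05 -4.22835691e-04  6.12711377e-09] yaw -0.48132015394595484 tilt [-4.84303719e-05 -1.09291749e-04 -9.99999993e-01]
needed in tool [ 6.98291594e-05 -7.64051199e-04 -1.41895384e-08]
```

Request:
apply_moves:
  rows: [0,-0.0004,0.005,0,0,0,1,0,-0.0004,0.013,0,0,0,1,0,-0.0004,0.021,0,0,0,1,0,-0.0004,0.028,0,0,0,1,0,-0.0004,0.033,0,0,0,1,0,-0.0004,0.037,0,0,0,1,0,-0.0004,0.04,0,0,0,1,0,-0.0004,0.042,0,0,0,1,0,-0.0004,0.044,0,0,0,1,0,-0.0004,0.046,0,0,0,1,0,-0.0004,0.046,0,0,0,1]

```text
time_s: 9.98
position: [0.4959, 0.2947, 0.0861]
orientation: [-2.686, -1.629, 0.0]
wrist_force: [-0.0, -0.6, -4.1]
opening: 0.409
```

```bash
python3 bore.py; python3 - <<'E'
from h import *
im=np.load("b.npz")["im"];t,_=arm.camera("top")
save(np.hstack([cv2.resize(im[150:350,220:420],(400,400)),cv2.resize(t[190:280,200:290],(400,400),interpolation=cv2.INTER_CUBIC)]),"low.png")
E
```

```text
t 9.975 pos [0.49587201 0.29467634 0.08611825] F [-3.63540160e-03 -6.14477626e-01 -4.12421779e+00] T [-0.00159036  0.01458995  0.05802746] op 0.40922004905751014
bore 495.5808410644531 294.7827453613281 (18.018747329711914, 18.8863468170166) px ((318.23516845703125, 279.05267333984375), (36.79620361328125, 44.58551788330078), 87.55293273925781)
bore-TCP in tool [-4.03182015e-05 -3.07366795e-04  5.94665497e-08] yaw -0.4807925967646507 tilt [-2.61305896e-04 -1.56168543e-04 -9.99999954e-01]
```

View pics/low.png

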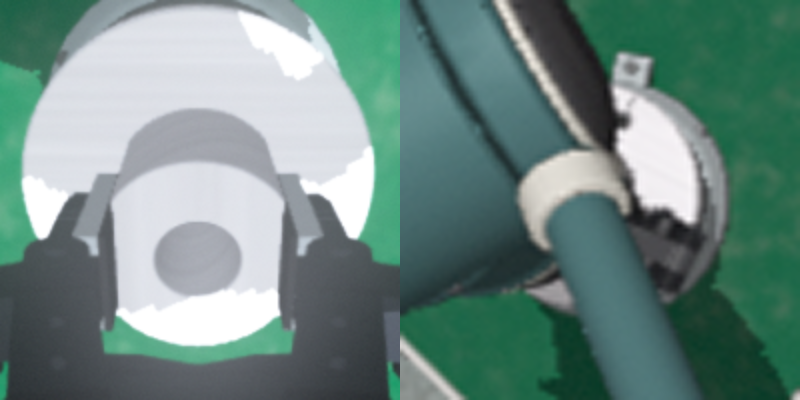

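The wrist view shows the plate level in the grip over the fixture, bore at crop (198,258). The forces show only the plate's weight. I'll go down the shaft to just above the pin.

Request:
apply_moves:
  rows: [0,-0.0002,0.002,0,0,0,1,0,-0.0003,0.004,0,0,0,1,0,-0.0003,0.006,0,0,0,1,0,-0.0003,0.008,0,0,0,1,0,-0.0003,0.008,0,0,0,1]

```text
time_s: 10.7
position: [0.4955, 0.2948, 0.078]
orientation: [-2.686, -1.629, 0.001]
wrist_force: [0.8, -0.1, -3.4]
opening: 0.411
```

Request:
apply_moves:
  rows: [0,0,0.002,0,0,0,1,0,0,0.004,0,0,0,1,0,0,0.006,0,0,0,1,0,0,0.008,0,0,0,1,0,0,0.01,0,0,0,1,0,0,0.012,0,0,0,1,0,0,0.012,0,0,0,1]

```text
time_s: 11.58
position: [0.4957, 0.2948, 0.066]
orientation: [-2.686, -1.629, 0.0]
wrist_force: [-0.6, -0.5, -4.3]
opening: 0.409
```

```bash
python3 bore.py
```

```text
t 11.575 pos [0.49567659 0.29484083 0.06603795] F [-0.57165326 -0.48061188 -4.33135134] T [-0.06266032  0.0250331   0.01411752] op 0.4092246443799864
bore 495.38446044921875 294.9610900878906 (17.97091293334961, 18.763519287109375) px ((318.2304382324219, 279.05401611328125), (36.787139892578125, 44.18940734863281), 85.92481231689453)
bore-TCP in tool [-2.85122343e-05 -3.14621928e-04  4.17917316e-08] yaw -0.4808890540262247 tilt [-1.61119436e-04 -4.38708285e-05 -9.99999986e-01]
```

Request:
apply_moves:
  rows: [0,0,0.001,0,0,0,1,0,0,0.002,0,0,0,1,0,0,0.003,0,0,0,1,0,0,0.0035,0,0,0,1,0,0,0.004,0,0,0,1,0,0,0.0045,0,0,0,1,0,0,0.0045,0,0,0,1]

```text
time_s: 12.5
position: [0.4957, 0.2949, 0.0617]
orientation: [-2.686, -1.629, 0.0]
wrist_force: [-0.6, -0.3, -3.1]
opening: 0.409
```

Request:
apply_moves:
  rows: [0,0,0.0005,0,0,0,1,0,0,0.001,0,0,0,1,0,0,0.0015,0,0,0,1,0,0,0.0015,0,0,0,1]

```text
time_s: 13.0
position: [0.4957, 0.2949, 0.0602]
orientation: [-2.686, -1.629, 0.0]
wrist_force: [-0.2, -0.6, -2.5]
opening: 0.411
```

Request:
apply_moves:
  rows: [0,0,0.0005,0,0,0,1,0,0,0.001,0,0,0,1,0,0,0.0015,0,0,0,1,0,0,0.0015,0,0,0,1]

```text
time_s: 13.5
position: [0.4957, 0.2948, 0.0587]
orientation: [2.687, 1.629, -0.0]
wrist_force: [-1.1, -0.8, -2.5]
opening: 0.409
```

The hole is over the pin: the underside is about 4 mm below the pin top with almost no force. Lowering on gently.

Request:
apply_moves:
  rows: [0,0,0.001,0,0,0,1,0,0,0.002,0,0,0,1,0,0,0.003,0,0,0,1,0,0,0.004,0,0,0,1,0,0,0.004,0,0,0,1]

```text
time_s: 14.12
position: [0.4956, 0.2948, 0.0546]
orientation: [-2.686, -1.629, 0.0]
wrist_force: [-0.7, 0.2, -3.7]
opening: 0.411
```

Request:
apply_moves:
  rows: [0,0,0.001,0,0,0,1,0,0,0.002,0,0,0,1,0,0,0.003,0,0,0,1,0,0,0.004,0,0,0,1,0,0,0.0045,0,0,0,1,0,0,0.0045,0,0,0,1]

```text
time_s: 14.88
position: [0.4956, 0.2948, 0.0501]
orientation: [-2.686, -1.629, 0.0]
wrist_force: [-1.8, -1.3, -3.1]
opening: 0.409
```

Request:
apply_moves:
  rows: [0,0,0.0003,0,0,0,1,0,0,0.0006,0,0,0,1,0,0,0.0009,0,0,0,1,0,0,0.0012,0,0,0,1,0,0,0.0012,0,0,0,1]

```text
time_s: 15.5
position: [0.4957, 0.2948, 0.049]
orientation: [-2.686, -1.629, 0.0]
wrist_force: [-1.3, -0.1, -2.8]
opening: 0.409
```

Request:
apply_moves:
  rows: [0,0,0.0002,0,0,0,1,0,0,0.0004,0,0,0,1,0,0,0.0006,0,0,0,1,0,0,0.0006,0,0,0,1]

```text
time_s: 16.0
position: [0.4957, 0.2949, 0.0486]
orientation: [-2.686, -1.629, 0.0]
wrist_force: [-2.7, -1.4, 0.4]
opening: 0.41
```

Request:
apply_moves:
  rows: [0,0,0.0002,0,0,0,1,0,0,0.0003,0,0,0,1,0,0,0.0003,0,0,0,1]

```text
time_s: 16.38
position: [0.4957, 0.2949, 0.0486]
orientation: [2.686, 1.629, -0.0]
wrist_force: [-4.8, -1.1, 3.6]
opening: 0.408
```

Contact came at the seat height (TCP 48.6 mm, pressing about 7 N). Releasing gently.

Request:
apply_moves:
  rows: [0,0,0,0,0,0,0.6,0,0,0,0,0,0,0.56,0,0,0,0,0,0,0.52,0,0,0,0,0,0,0.48,0,0,0,0,0,0,0.4,0,0,0,0,0,0,0.3,0,0,0,0,0,0,0.15,0,0,0,0,0,0,0,0,0,0,0,0,0,0,0,0,0,0,0,0,0]
  squeeze: 20

```text
time_s: 17.62
position: [0.4957, 0.2949, 0.0482]
orientation: [-2.686, -1.629, 0.0]
wrist_force: [1.0, -0.6, -0.5]
opening: 0.999
```

Request:
apply_moves:
  rows: [0,0,-0.004,0,0,0,0,0,0,-0.015,0,0,0,0,0,0,-0.035,0,0,0,0,0,0,-0.06,0,0,0,0,0,0,-0.09,0,0,0,0,0,0,-0.12,0,0,0,0,0,0,-0.15,0,0,0,0,0,0,-0.172,0,0,0,0,0,0,-0.182,0,0,0,0,0,0,-0.182,0,0,0,0,0,0,-0.182,0,0,0,0]

```text
time_s: 19.0
position: [0.4951, 0.2945, 0.2292]
orientation: [-2.686, -1.629, 0.003]
wrist_force: [-1.0, -0.4, -0.7]
opening: 1.001
```

```bash
python3 - <<'E'
from h import *
s=arm.read_state();print(s["time_s"],s["position"],s["opening"],s["wrist_force"])
c=arm.calibration("wrist");im,d=arm.camera("wrist")
u,v=proj("wrist",(.495,.293,.03),c);u0=int(u-100);v0=int(v-75)
save(cv2.resize(im[v0:v0+150,u0:u0+200],(800,600),interpolation=cv2.INTER_CUBIC),"end.png")
# height of disc top and bench from depth, plane fit
K=np.array(c["K"]);E=np.array(c["extrinsics"]);C=np.array([.4953,.2947])
P=[]
for vv in range(v0,v0+150):
  for uu in range(u0,u0+200):
    if d[vv,uu]<=0: continue
    o,r=ray("wrist",(uu,vv),c);rc=E[:3,:3]@r;P.append(o+r*d[vv,uu]/-rc[2])
P=np.array(P);rr=np.hypot(*(P[:,:2]-C).T)
a=P[(rr>.028)&(rr<.045)&(P[:,2]>.025)&(P[:,2]<.06)];h=P[(rr>.012)&(rr<.017)&(P[:,2]>.06)];b=P[(rr>.065)&(rr<.1)]
co=np.linalg.lstsq(np.c_[a[:,:2]-C,np.ones(len(a))],a[:,2],rcond=None)[0]
print("disc plane slopes,z",co,len(a),"hub",np.median(h[:,2]),"bench",np.median(b[:,2]))
E
```

```text
19.0 [0.49508612 0.29453457 0.22919328] 1.0005330979006655 [-1.01236387 -0.43217494 -0.65668373]
disc plane slopes,z [ 0.00226771 -0.000131    0.03598517] 2866 hub 0.07601250716246813 bench -9.32175780407607e-06
```

View pics/end.png

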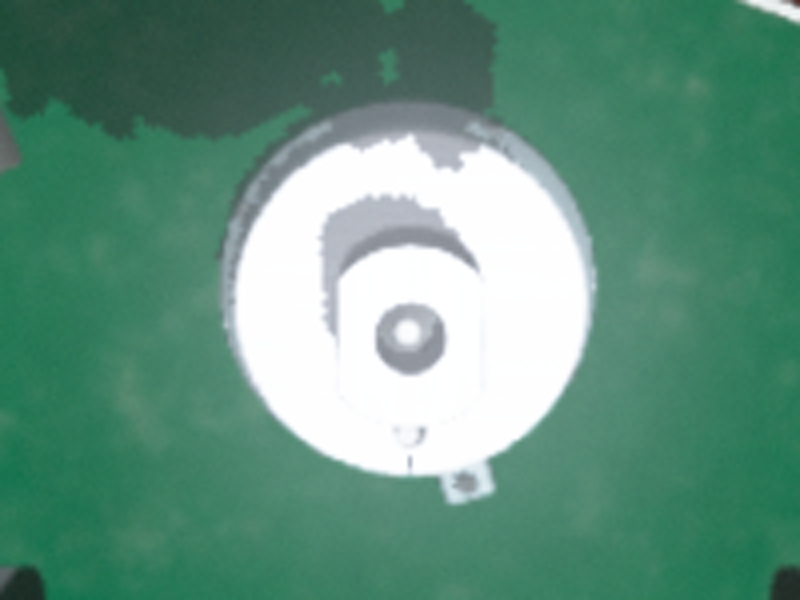

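The plate is seated. The shaft tip shows in the bore at (409,335) and the pin in the hole at (409,436). The disc top is at 36.0 mm and the hub top at 76.0 mm, exactly as expected, with a level disc.

```bash
python3 -c "
from bench import arm
print(arm.sign_off())"
```

```text
the job is handed in; nothing more can be done
None
```

The index plate is on the fixture, flat and fully home on the pin ring. The gripper is open and raised clear, and the job was handed in at about 19 s.

- **Finding the pin:** I located it by sight, at -0.48 rad from world +x, using the pin and three lands in the wrist camera picture. I gripped the hub across its flats and turned the plate to that angle before lowering it. The hole found the pin without a search turn.
- **Force:** The readings taken during lowering and seating stayed under about 8 N. The final press on the seat was about 7 N.
- **Last checks:** After release, depth readings gave the disc top at 36.0 mm, against 36 mm expected. The hub top was at 76.0 mm, against 76 mm expected. The disc's tilt was about 0.002 rad, and the pin shows in the hole. No check failed or disagreed.
- **Other items:** I did not touch the punch block, tally counter or spanner. I took no final picture of them to confirm they had not moved.

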